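Lock the ribbon stand's rod with its retaining clip

ROBOT

A 6-joint arm with a two-finger parallel gripper is mounted at the origin on the work surface; the furniture and walls round the work are solid. World frame = base frame: x ahead of the robot, y to its left, z up, the work surface at z = 0. Lengths are in m, angles in rad, forces in N, time in s.
With the tool pointing down it reaches from about 0.275 to 1 m from the base axis. Payload 8.4 kg.
Tool frame: the origin (TCP) lies at the very end of the fingers, on their centre line; the grasp point (between the pads) lies 19 mm behind it (tcp_to_grasp is the distance from the TCP to the grasp point, in m); z points along the fingers, y is the direction in which the jaws open and shut (so a half turn about z gives the same grasp; the last joint's range is limited). The gripper opens to 85 mm and grips with 20 to 120 N. Pads are 22 mm wide; open, the fingers measure 114 mm over their backs; the gripper's body (76 mm by 85 mm) begins 54 mm behind the grasp point. The pads swing forward as they close: fully open they stand 13 mm farther back than shut.
Start: joints at [-1.28, 0.353, 1.633, -0, 1.155, -0.002], TCP at [0.18, -0.598, 0.231] pointing down, gripper open.
Joint ranges: [-2.63, 2.63], [-0.92, 2.1], [0.06, 2.66], [-1.3, 4.44], [0, 2.69], [-3.02, 3.02]. Speed limits (rad/s): [2.22, 2.22, 2.79, 3.14, 3.14, 3.14].

INTERFACE

Orientations are given as a 3x3 rotation matrix whose columns are the frame's x, y, z axes.
In Python, from cell import * gives the robot as it stands.
- The arm moves only by the shell command python3 -m inch 'ROWS'. ROWS is JSON, a list that holds one entry, the list of rows, each a list of 5 numbers: the finger opening in mm, from 0 to 85.4, then the shift along the world's x, y, z in mm, then the turn about the world's z in rad. In form: [[[fingers, x, y, z, yaw], ...]]. A call has 1 to 5 rows; each row is the pose to reach, as a shift and turn from the pose commanded when the call began; what a row does not reach only later rows make up. A row lasts 1/10 s, in which the tool goes at most 50 mm and 8.59 degrees, less where a joint would pass 70% of its speed; a pose out of reach is approached as far as the arm can. A call with a gripper value outside its range is refused whole. The fingers move at their own pace and stop on an object; the grip force is fixed at half the most. Time passes only in rows, so rows that repeat a pose let the fingers close. It gives the time, the measured TCP pose, the force and the opening at its end, in the units of the state.
- state(): the state, without advancing time (a new reading comes with each control period).
- capture(name): name is "scene" or "top"; returns the picture (384x512x3 uint8, red, green, blue); there is no depth.
- camera_params(name): a dict with "fovy" (degrees; the focal length in pixels is half the picture's height over the tangent of half this angle, whatever the lens; pixels are square), "cx", "cy" (the principal point, pixels), "rvec" (rotation vector, rad) and "tvec" (3), from world to camera coordinates, as OpenCV has them. Camera axes: x right, y down, z forward; pixel columns grow to the right and rows downward; lengths in m; the calibration is good to about 2 mm. A picture is of the moment at which its call begins. camera_params takes no time and is no camera call.
- job_done(): hands the job in, once; it reports no verdict.
The state is a dict: "time_s": time; "joints": joint angles; "qvel": joint speeds; "tau": joint torques, N m; "position": TCP position; "tcp_rot": TCP orientation; "ft_force": force on the tool from outside, world axes, zero at the start; "wrist_torque": the same for the moment, N m; "gripper_width": finger opening in m.
Only numpy, scipy, OpenCV 4.12 (cv2) and the standard library are available. Lean on these libraries where they do the work, as an engineer would, in place of code of your own. Each camera call takes 0.05 s, during which the arm holds its last target. There are 200 camera calls.

TASK

Push the spool rod of the ribbon stand fully home by its knob, so that the groove at its other end comes out of the arm. Then take the steel retaining clip out of the wooden block and push it straight down, prongs first, onto the rod in that groove, firmly but without brute force, until it snaps fully home round the rod. Let go of it, and leave the other things on the bench where they are.

Things in the scene. Friction and masses are not known exactly. Their poses are not given: they have to be found in the camera images.
- stand: Fixed ribbon stand: board 200 x 150 mm, two posts 118 mm high at the back; thin spring-steel arms hold a level rod (axis 105 mm above the bench) in bushes 22 mm across, 10 mm long. Pressed, the rod sinks many mm and comes back; over 22 N down overstrains it. Never push the stand with over 40 N. Origin: on the bench below mid-rod. x: level, rod to posts; y: along the rod, groove to knob; z: up.
- groove (a point): Centre of the groove, on the rod's axis near the end away from the knob; moves with the rod; axes as stand. Rod 16 mm across (aluminium); groove 10 mm across at its bottom, 8 mm wide, with an 8 mm long end collar beyond. Rod home: groove just outside the bush, centre 5 mm from the bush's face. Rod not home: groove hidden in the bush.
- rod_head (a point): Centre of the outer flat face of the rod's steel knob (29 mm across, 12 mm long), at the end away from the groove; axes as stand. Push it along the stand's -y: the rod slides at about 3 N and stops dead when the knob meets the bush.
- rod (a joint): How far the rod is pushed in, m: starts at 0.004 to 0.011; 0.020 is fully home, the knob against the bush.
- clip: Spring retaining clip, dark steel, 30 g: saddle 24 mm wide, 5 mm thick, two sprung prongs below (5 mm round, flared tips), flat finger loop above. Stands loop up in the slot of a fixed wooden block (70 x 44 mm, 36 mm high), the loop's underside on the block's top; lifts straight out. Origin and axes as clip_eye.
- clip_eye (a point): Centre of the round eye between the prongs; lies at the groove's centre when home. x: across the prongs; y: thickness, to lie along the rod (play 1.5 mm either way); z: up, to the loop. Prong tips 13.5 mm below. First touch about 10 mm above home; a push of 10 to 19 N spreads the prongs, they snap past, the force drops, then rises as the saddle seats.
- clip_grip (a point): Centre of the finger loop, 37 mm above clip_eye; axes as clip_eye. Loop 22 mm wide (x), 10 mm thick (y), from 13 to 54 mm above clip_eye. Take it across the 22 mm, fingertips no lower than about 16 mm above clip_eye, to clear block and bush. A pull of some 10 N on it takes a seated clip off again: ease the load, then let go.
- rubber_duck: Bystander: small yellow rubber duck, 56 x 46 x 42 mm; origin under its middle.
- glue_bottle: Bystander: brown dropper bottle, 33 mm across, 102 mm high; origin under its middle.
- stem_tape: Bystander: roll of green stem tape lying flat, 58 mm across, 13 mm high; origin under its middle.
- clay_pot: Bystander: small clay pot, 58 mm across, 45 mm high; origin under its middle.
There are look-alikes about, which are no part of the job. There is more than one size of the clip; the job needs the smaller.

How it is judged:
On the way, in this order (a step that is already met when the one before it is completed fails the run):
1. the rod is pushed home, within 2 mm (value of joint rod above 0.018 m), for 0.2 s.
2. the clip has snapped home in the groove (distance between clip_eye and groove below 0.003 m), for 0.2 s.
At the end, for the whole second after the job is handed in: The clip sits home round the rod: the centre of its eye within 3 mm of the groove's centre, its thickness along the rod within 0.15 rad, and the rod still pushed in, to 0.015 m or more; the clip is released (distance between clip_eye and groove below 0.003 m and angle between the y axis of clip_eye and the y axis of groove, either way round below 0.15 rad and value of joint rod above 0.015 m); the robot touches nothing.
It fails at once if the stand's spring arms are overstrained: the rod is pressed down by more than 17 mm, which takes about 22 N (height (world z) of groove below 0.0877 m).
It fails at once if the clip is jammed: it bears on the stand with more than 80 N, the prongs' own squeeze included (contact force between clip and stand above 80 N).
It fails at once if the robot pushes on the stand with more than 40 N (contact force between any of the arm, the fingers and stand above 40 N).
It fails at once if a bystander is moved by more than 20 mm (distance of any of rubber_duck, glue_bottle, stem_tape, clay_pot from where it was at the start of the episode above 0.02 m).
It also fails if it takes over 58 s, if anything falls off the work surface, if the arm or the gripper's body presses on something with over 40 N, if the wrist force passes 120 N, or if a joint passes its speed limit or range.

## Working session

There is one attempt and no reset: what is moved stays moved. The work goes in short steps, Python scripts to look and compute and a shell command to move; the robot and the scene stay as the last step left them, time stands still between calls to the robot, and variables do not carry over. Pictures are saved under pics/ and viewed, about 8 in all and at most 12, crops included, and the job is handed in when it is done.

```bash
mkdir -p pics; ls; cat > h.py <<'E'
from cell import *
import numpy as np, cv2
def cam(n):
    p=camera_params(n); f=192/np.tan(np.radians(p['fovy'])/2)
    R=cv2.Rodrigues(np.array(p['rvec'],float))[0]; t=np.array(p['tvec'],float).ravel()
    return f,p['cx'],p['cy'],R,t
def ray(n,u,v):
    f,cx,cy,R,t=cam(n); d=R.T@np.array([(u-cx)/f,(v-cy)/f,1]); return -R.T@t,d/np.linalg.norm(d)
def onz(n,u,v,z):
    o,d=ray(n,u,v); return o+d*(z-o[2])/d[2]
def proj(n,P):
    f,cx,cy,R,t=cam(n); c=R@np.array(P)+t; return np.array([f*c[0]/c[2]+cx,f*c[1]/c[2]+cy])
def tri(a,b):
    (o1,d1),(o2,d2)=ray(*a),ray(*b)
    A=np.stack([d1,-d2],1); s=np.linalg.lstsq(A,o2-o1,rcond=None)[0]
    p,q=o1+s[0]*d1,o2+s[1]*d2; return (p+q)/2,np.linalg.norm(p-q)
def snap(n,fn,crop=None,k=1):
    im=capture(n); cv2.imwrite('pics/raw_'+fn,im[:,:,::-1])
    view('raw_'+fn,fn,crop,k)
def view(src,fn,crop=None,k=1):
    im=cv2.imread('pics/'+src)
    if crop: x0,y0,x1,y1=crop; im=im[y0:y1,x0:x1]
    cv2.imwrite('pics/'+fn,cv2.resize(im,None,fx=k,fy=k,interpolation=cv2.INTER_CUBIC))
E
python3 - <<'E'
from h import *
print(state())
for n in('scene','top'): print(camera_params(n), ray(n,256,192)); snap(n,n+'0.png',None,1.5)
E
```

```text
pics
{'time_s': 0.0, 'joints': array([-1.28041469e+00,  3.53639995e-01,  1.63414823e+00,  1.67669217e-05,
        1.15516873e+00, -2.39376537e-03]), 'qvel': array([-0.00094947,  0.00176397, -0.00028662,  0.00133849,  0.00092842,
        0.00078329]), 'tau': array([-1.36709616e-03, -6.05259705e+01, -3.42067730e+01, -2.67468822e-04,
        9.38606390e-03, -1.65196019e-05]), 'position': array([ 0.18025488, -0.59794792,  0.23056073]), 'tcp_rot': array([[ 9.57448515e-01,  2.88603882e-01, -3.75927059e-04],
       [ 2.88604126e-01, -9.57447617e-01,  1.31157775e-03],
       [ 1.85959615e-05, -1.36426226e-03, -9.99999069e-01]]), 'ft_force': array([-0.70835575,  0.69146073, -0.08156393]), 'wrist_torque': array([ 0.02541336, -0.02237406, -0.01115129]), 'gripper_width': 0.08547082154648411}
{'fovy': 57.18079011411452, 'cx': 262.04764704997893, 'cy': 190.02228990637863, 'rvec': array([ 2.31125372, -0.59038024,  0.2509735 ]), 'tvec': array([-0.45546588,  0.269129  ,  0.78408619])} (array([ 0.22285745, -0.52594634,  0.75391361]), array([ 0.32457124,  0.61175098, -0.72139743]))
{'fovy': 55.56941337000202, 'cx': 252.68982486504237, 'cy': 189.53820913849268, 'rvec': array([ 2.1644184 , -2.21141246,  0.06894408]), 'tvec': array([0.0406651 , 0.54481497, 1.04177819])} (array([0.4774202 , 0.02824603, 1.07473296]), array([ 0.05738619, -0.00826686, -0.99831783]))
```

View pics/scene0.png

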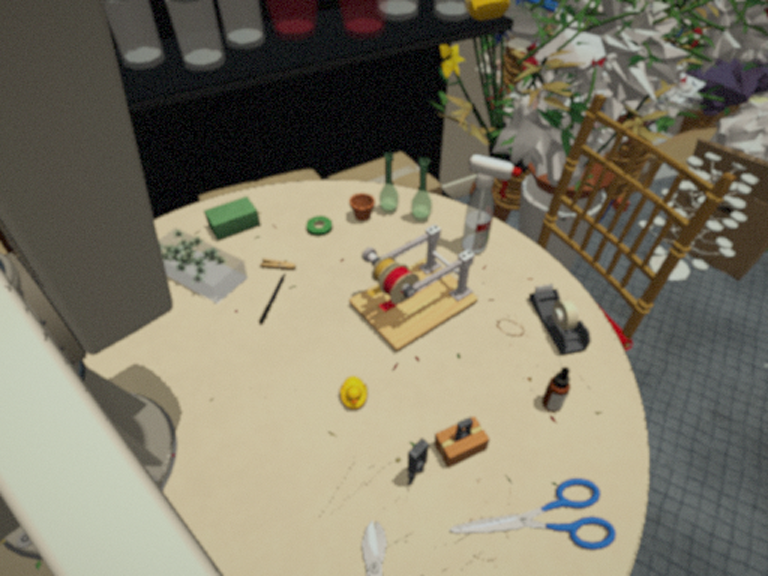

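View pics/top0.png

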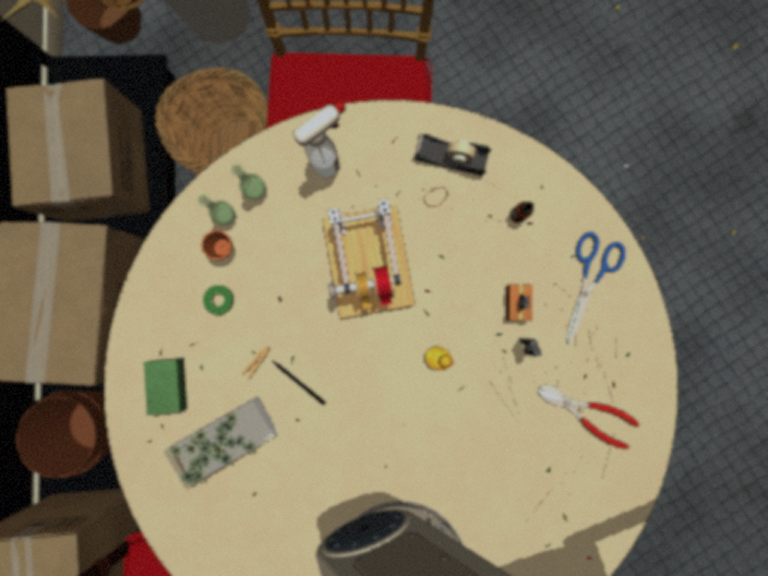

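The scene view shows the stand near (410,290) with its knob on the left at (370,256), the block with a clip at (462,435), and a free-standing look-alike at (417,460). In the top view the block is at (519,302), the look-alike at (528,347), and the knob at (336,289). All of these are in 1.5x pixels. Next I'll enlarge the crops.

```bash
python3 - <<'E'
from h import *
a=cv2.imread('pics/raw_scene0.png');b=cv2.imread('pics/raw_top0.png')
def c(im,x0,y0,w,h,k): return cv2.resize(im[y0:y0+h,x0:x0+w],None,fx=k,fy=k,interpolation=cv2.INTER_CUBIC)
A=c(a,260,265,80,60,5);B=c(b,330,180,50,60,5)
C=c(a,225,145,100,75,4);D=c(b,210,130,70,85,4)
o=np.zeros((640+0,680,3),np.uint8)
o[:300,:400]=A;o[:300,410:660]=B;o[300:600,:400]=C;o[300:640,400:680]=D
cv2.imwrite('pics/crop1.png',cv2.resize(o,None,fx=.93,fy=.93))
E
```

```text
(no output)
```

View pics/crop1.png

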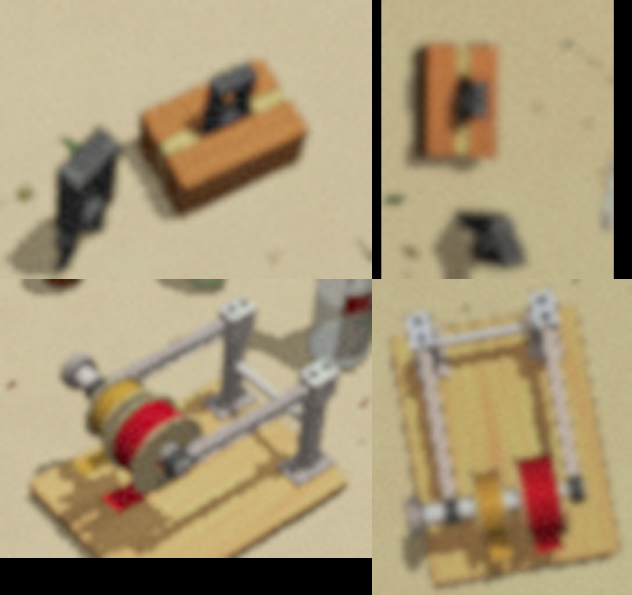

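Candidates, in raw pixels: (a) the clip in the block, scene ≈(308,287), top ≈(347,201); (b) the dark clip standing loose on the bench, scene ≈(278,307), top ≈(352,232). The crop shows that (a) is smaller and stands loop up in the slot of the wooden block, as described. (b) is larger and has no block, so (a) is the clip for this job. The rod runs from the grey knob on the +y side to the dark bush on the -y side. Now I'll measure.

```bash
python3 - <<'E'
from h import *
S=cv2.imread('pics/raw_scene0.png');T=cv2.imread('pics/raw_top0.png')
def blobs(im,mask,box,tag,mn=6):
    x0,y0,x1,y1=box; m=np.zeros(mask.shape,np.uint8); m[y0:y1,x0:x1]=mask[y0:y1,x0:x1]*255
    n,l,s,c=cv2.connectedComponentsWithStats(m)
    out=[]
    for i in range(1,n):
        if s[i,4]>=mn:
            cnt=cv2.findContours((l==i).astype(np.uint8),cv2.RETR_EXTERNAL,cv2.CHAIN_APPROX_NONE)[0][0]
            print(tag,s[i],c[i].round(2),cv2.minAreaRect(cnt)); out.append(c[i])
    return out
def hsv(im): h=cv2.cvtColor(im,cv2.COLOR_BGR2HSV).astype(int); return h[...,0],h[...,1],h[...,2]
for im,n,bc,bs in((S,'scene',(285,275,330,312),(235,150,320,235)),(T,'top',(333,185,360,218),(215,130,285,215))):
    h,s,v=hsv(im)
    blobs(im,(v<95)&(s<110),bc,n+' clip dark')
    blobs(im,(s>130)&(h<25)&(v>80),bc,n+' block')
    blobs(im,(s<60)&(v>90),bs,n+' grey')
    blobs(im,(v<75),bs,n+' dark')
a,b=('scene',288.7,152.8),('top',222.9,142.4);print('postL',tri(a,b))
a,b=('scene',311,170.3),('top',256,137);print('postR',tri(a,b))
print('knob',tri(('scene',246,170.3),('top',221,192.6)))
print('bush',tri(('scene',272.3,193.4),('top',264.8,186.5)))
np.set_printoptions(linewidth=250)
print(T[183:218,336:358].mean(2).astype(int))
print(T[178:202,212:275].mean(2).astype(int)[:, :34]); print(T[178:200,255:275].mean(2).astype(int))
E
```

```text
scene clip dark [304 280  10  13  75] [308.85 286.67] ((308.4000244140625, 286.3000183105469), (8.049844741821289, 12.969194412231445), 63.43495178222656)
scene block [314 279   5   7  20] [315.85 282.2 ] ((316.0, 282.0), (6.0, 4.0), 90.0)
scene block [291 284  34  26 453] [307.23 295.74] ((307.8000183105469, 293.1000061035156), (22.360679626464844, 30.857738494873047), 63.43495178222656)
scene grey [ 235  150   85   51 2782] [278.22 168.81] ((277.0, 175.0), (50.0, 84.0), 90.0)
scene grey [268 202  52  33 904] [301.54 223.31] ((293.5, 218.0), (32.0, 51.0), 90.0)
scene grey [235 208  27  27 367] [243.51 225.43] ((248.0, 221.0), (26.0, 26.0), 90.0)
scene dark [269 194   3   4  10] [270.  195.5] ((270.0, 195.5), (3.0, 2.0), 90.0)
top clip dark [337 196   1  10  10] [337.  200.5] ((337.0, 200.5), (9.0, 0.0), -90.0)
top clip dark [347 198   5   7  32] [348.94 201.09] ((349.0, 201.0), (6.0, 4.0), 90.0)
top block [339 190  16  24 267] [345.37 201.19] ((346.5, 201.5), (23.0, 15.0), 90.0)
top grey [218 132  49  67 700] [239.15 159.7 ] ((239.18942260742188, 164.90719604492188), (61.00740814208
[... 8125 characters left out ...]
45 150 150 153 150 149 150 149 152]
 [ 72  66  68  67  73  95 122 131 143 150 152 152 153 153 154 152 151 149 152 151]
 [ 62  62  63  59  67  83 105 123 139 149 152 151 153 152 154 152 152 152 149 152]
 [ 52  60  54  59  62  68  95 116 136 149 153 154 150 153 155 153 149 151 148 147]
 [ 52  57  53  47  56  62  87 109 137 148 152 154 152 153 156 155 149 151 151 145]
 [ 43  45  41  40  40  50  72 108 134 150 154 151 153 152 154 152 152 152 152 148]
 [ 41  39  37  42  43  56  77 107 137 149 156 153 153 154 155 154 150 151 150 149]
 [ 40  42  36  39  54  69  96 122 140 151 152 153 150 155 154 153 152 149 152 150]
 [ 47  42  51  48  59  84 118 138 148 151 154 152 153 153 152 153 152 150 150 149]]
```

```bash
python3 - <<'E'
from h import *
np.set_printoptions(precision=4,suppress=True)
def yaw(a,b,z):
    p,q=onz('top',*a,z),onz('top',*b,z); d=p-q; return p[:2],q[:2],np.arctan2(-d[0],d[1])
print('posts',yaw((222.9,142.4),(256,137),.118))
print('bushes',yaw((230.9,192.6),(264.4,187.1),.114))
for z in(.02,.036): print('slot top',z,onz('top',347.1,191,z),onz('top',346.7,210,z),'scene',onz('scene',298.3,295.1,z),onz('scene',318,286,z))
print('block ctr scene/top .036 (corners)')
for z in(.0565,.077): print('loop',z,onz('top',347.8,201,z),onz('scene',308.85,286.7,z))
print(tri(('scene',308.85,286.7),('top',348.2,201.0)))
print('toploop proj',proj('top',[.49,-.243,.077]),proj('top',[.49,-.243,.036]))
S=cv2.imread('pics/raw_scene0.png')
np.set_printoptions(linewidth=250)
print('scene clip x300..320 y276..296');print(S[276:298,298:322].mean(2).astype(int))
print('scene knob');print(S[160:182,236:262].mean(2).astype(int))
print('scene bush');print(S[184:206,262:284].mean(2).astype(int))
E
```

```text
posts (array([0.6661, 0.1052]), array([0.6787, 0.0171]), np.float64(0.14169411421262265))
bushes (array([0.5325, 0.0866]), array([ 0.5451, -0.0022]), np.float64(0.1415295186140874))
slot top 0.02 [ 0.5353 -0.2445  0.02  ] [ 0.4803 -0.2413  0.02  ] scene [ 0.4849 -0.2328  0.02  ] [ 0.537  -0.2355  0.02  ]
slot top 0.036 [ 0.5344 -0.2404  0.036 ] [ 0.4803 -0.2372  0.036 ] scene [ 0.4791 -0.2392  0.036 ] [ 0.5302 -0.2418  0.036 ]
block ctr scene/top .036 (corners)
loop 0.0565 [ 0.5053 -0.236   0.0565] [ 0.5029 -0.2418  0.0565]
loop 0.077 [ 0.5047 -0.2306  0.077 ] [ 0.4946 -0.2501  0.077 ]
(array([ 0.5055, -0.2389,  0.0496]), np.float64(0.0002167594348378212))
toploop proj [352.5253 206.2778] [348.6166 206.5436]
scene clip x300..320 y276..296
[[183 183 185 183 185 185 186 187 186 185 186 185 186 187 186 181 183 184 184 183 185 184 184 184]
 [187 183 186 185 187 186 185 186 186 187 186 186 184 180 176 169 169 171 173 179 183 183 185 185]
 [185 186 185 185 186 185 186 186 186 186 183 174 170 163 151 141 142 148 152 167 183 187 184 183]
 [187 184 183 185 182 186 186 181 184 175 168 152 134 
[... 5507 characters left out ...]
4  73  68  77  98 127 143 157 168 168 170 172 171 171 171 170]
 [ 95  95  88  94  94  82  79  85  97 115 134 155 166 169 170 168 173 170 170 170 170 169]
 [ 94  93  93  93  92  86  95 114 133 150 161 168 170 170 170 173 170 172 170 170 170 170]
 [ 87  93  90  97 101 108 128 144 160 167 171 172 171 172 173 170 170 170 168 171 173 172]
 [ 75  85  98 124 139 143 157 166 168 171 170 172 174 171 172 172 171 169 173 170 172 172]
 [ 62  87 117 147 163 167 170 170 168 172 172 172 172 173 170 171 170 172 171 165 155 148]
 [ 69  91 126 152 165 171 170 172 172 173 173 172 171 169 171 173 172 171 162 143 125 118]
 [ 95 107 118 140 157 167 170 172 174 172 172 170 170 170 172 172 163 154 139 120 111 119]]
```

Measured: stand yaw is 0.142, with the rod midpoint at about (0.539, 0.042). The clip is at (0.504, -0.240), with its x axis at yaw -0.055, and the triangulated slot height agrees with the text. Next I close the fingers and move beside the knob, clear on its +y side.

```bash
python3 -m inch '[[[0,50,110,0,0.15],[0,100,220,0,0.3],[0,100,220,0,0.3],[0,100,220,0,0.3],[0,100,220,0,0.3]]]'
```

```text
time_s: 0.6
position: [0.2806, -0.3759, 0.231]
tcp_rot: [[0.829, 0.559, -0.0], [0.559, -0.829, 0.001], [0.0, -0.001, -1.0]]
ft_force: [1.0, -0.4, 0.0]
gripper_width: 0.0126
```

```bash
python3 -m inch '[[[0,100,220,0,0.6],[0,100,220,0,0.6],[0,100,220,0,0.6],[0,100,220,0,0.6],[0,100,220,0,0.6]]]'; python3 -m inch '[[[0,142,315,0,0.52],[0,142,315,0,0.52],[0,142,315,0,0.52],[0,142,315,0,0.52],[0,142,315,0,0.52]]]';python3 -m inch '[[[0,0,0,0,0],[0,0,0,0,0]]]'
```

```text
time_s: 1.1
position: [0.3807, -0.1561, 0.2313]
tcp_rot: [[0.364, 0.931, 0.0], [0.931, -0.364, 0.0], [0.0, 0.0, -1.0]]
ft_force: [-0.0, -0.5, 0.2]
gripper_width: 0.0001
time_s: 1.6
position: [0.4834, 0.0717, 0.2312]
tcp_rot: [[-0.144, 0.99, 0.0], [0.99, 0.144, -0.0], [-0.0, -0.0, -1.0]]
ft_force: [0.9, -0.8, 0.1]
gripper_width: 0.0
time_s: 1.8
position: [0.4829, 0.0705, 0.2308]
tcp_rot: [[-0.144, 0.99, -0.001], [0.99, 0.144, -0.0], [-0.0, -0.001, -1.0]]
ft_force: [-0.4, -0.5, 0.5]
gripper_width: 0.0001
```

```bash
python3 - <<'E'
from h import *
s=state();print(s['position'],s['tcp_rot'][:,1],s['time_s'])
snap('scene','sA.png',(200,90,340,230),4)
print('tip proj',proj('scene',s['position']))
E
```

```text
[0.48287756 0.07054855 0.23075819] [ 0.98953861  0.14426279 -0.00126082] 1.8
tip proj [234.49016996 147.03463145]
```

```bash
python3 -m inch '[[[0,20,47,0,0],[0,39,95,0,0],[0,39,95,0,0],[0,39,95,-40,0],[0,39,95,-60,0]]]'; python3 -m inch '[[[0,0,0,-40,0],[0,0,0,-79,0],[0,0,0,-79,0],[0,0,0,-79,0]]]'
python3 - <<'E'
from h import *
s=state();print(s['position'])
snap('scene','sA.png',(200,90,340,230),4)
print('tip proj',proj('scene',s['position']))
E
```

```text
time_s: 2.35
position: [0.5209, 0.1628, 0.1693]
tcp_rot: [[-0.14, 0.99, -0.002], [0.99, 0.14, -0.001], [-0.001, -0.002, -1.0]]
ft_force: [-1.0, 0.2, 0.4]
gripper_width: -0.0001
time_s: 2.75
position: [0.5218, 0.1631, 0.0926]
tcp_rot: [[-0.14, 0.99, -0.002], [0.99, 0.14, -0.001], [-0.0, -0.002, -1.0]]
ft_force: [0.2, -0.1, 0.9]
gripper_width: 0.0001
[0.52178026 0.1631478  0.09262433]
tip proj [234.98118365 162.99319321]
```

View pics/sA.png

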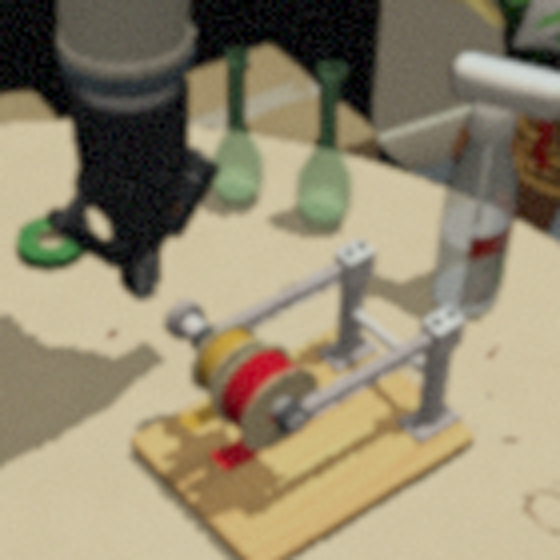

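The picture shows the closed fingertips at crop (140,290), beside the knob at (186,322) and in line with the rod, where the calculation put them. I push along -y of the stand, slowly towards the end.

```bash
python3 -m inch '[[[0,1.4,-10,0,0],[0,2.8,-20,0,0],[0,4.2,-30,0,0],[0,4.7,-33,0,0],[0,5.1,-36,0,0]]]'; python3 -m inch '[[[0,0.3,-2,0,0],[0,0.6,-4,0,0],[0,0.8,-5,0,0],[0,0.8,-5,0,0]]]'
```

```text
time_s: 3.3
position: [0.5275, 0.128, 0.0926]
tcp_rot: [[-0.141, 0.99, 0.001], [0.99, 0.141, 0.0], [0.0, 0.001, -1.0]]
ft_force: [0.3, 3.0, -0.6]
gripper_width: 0.0
time_s: 3.7
position: [0.5282, 0.1237, 0.0923]
tcp_rot: [[-0.142, 0.99, 0.0], [0.99, 0.142, 0.0], [0.0, 0.0, -1.0]]
ft_force: [-0.1, 2.3, 0.2]
gripper_width: 0.0002
```

```bash
python3 -m inch '[[[0,0.3,-2,0,0],[0,0.6,-4,0,0],[0,0.8,-5,0,0],[0,0.9,-6,0,0],[0,0.9,-6,0,0]]]'; python3 -m inch '[[[0,0.1,-0.7,0,0],[0,0.1,-0.7,0,0]]]';python3 -m inch '[[[0,0.1,-0.7,0,0],[0,0.1,-0.7,0,0]]]'
```

```text
time_s: 4.2
position: [0.5291, 0.1173, 0.0923]
tcp_rot: [[-0.141, 0.99, 0.0], [0.99, 0.141, -0.0], [-0.0, 0.0, -1.0]]
ft_force: [-0.0, 2.0, 0.4]
gripper_width: -0.0
time_s: 4.4
position: [0.5292, 0.1168, 0.0923]
tcp_rot: [[-0.142, 0.99, 0.0], [0.99, 0.142, -0.0], [-0.0, 0.0, -1.0]]
ft_force: [1.5, 2.1, 0.8]
gripper_width: 0.0002
time_s: 4.6
position: [0.5293, 0.1161, 0.0923]
tcp_rot: [[-0.142, 0.99, 0.0], [0.99, 0.142, 0.0], [-0.0, 0.0, -1.0]]
ft_force: [1.3, 3.9, 0.4]
gripper_width: 0.0003
```

```bash
for i in 1 2 3; do python3 -m inch '[[[0,0.1,-0.7,0,0],[0,0.1,-0.7,0,0]]]' | grep -v tcp_rot|head -3;done
```

```text
time_s: 4.8
position: [0.5294, 0.1154, 0.0923]
ft_force: [1.9, 2.9, 0.8]
time_s: 5.0
position: [0.5294, 0.1147, 0.0923]
ft_force: [1.8, 3.2, 0.3]
time_s: 5.2
position: [0.5295, 0.1139, 0.0923]
ft_force: [2.1, 2.6, 0.2]
```

```bash
for i in 1 2 3; do python3 -m inch '[[[0,0.1,-0.7,0,0],[0,0.1,-0.7,0,0]]]' | grep -v tcp_rot|head -3;done
```

```text
time_s: 5.4
position: [0.5295, 0.1132, 0.0923]
ft_force: [1.4, 3.0, 0.7]
time_s: 5.6
position: [0.5295, 0.1131, 0.0923]
ft_force: [0.7, 6.6, 0.6]
time_s: 5.8
position: [0.5295, 0.113, 0.0923]
ft_force: [0.2, 10.5, -0.1]
```

The rod is home: the push stopped dead at TCP y=0.113 and the force rose to 10 N. I'll back off, go over to the groove end, and look.

```bash
python3 -m inch '[[[0,-1.5,10,0,0],[0,-3,20,0,0],[0,-3,20,40,0],[0,-3,20,90,0],[0,-3,20,110,0]]]'|head -2;  python3 -m inch '[[[0,5,-45,0,0],[0,10,-90,0,0],[0,15,-135,0,0],[0,26,-188,0,0],[0,26,-188,0,0]]]'|head -2; python3 -m inch '[[[0,0,0,-50,0],[0,0,0,-80,0],[0,0,0,-80,0]]]'
python3 - <<'E'
from h import *
snap('scene','sB.png',(220,110,320,230),5)
E
```

```text
time_s: 6.3
position: [0.5279, 0.1326, 0.2061]
time_s: 6.8
position: [0.5531, -0.0604, 0.2022]
time_s: 7.1
position: [0.5491, -0.0553, 0.1184]
tcp_rot: [[-0.142, 0.99, -0.008], [0.99, 0.142, 0.001], [0.002, -0.008, -1.0]]
ft_force: [-1.2, 0.4, -0.2]
gripper_width: -0.0001
```

View pics/sB.png

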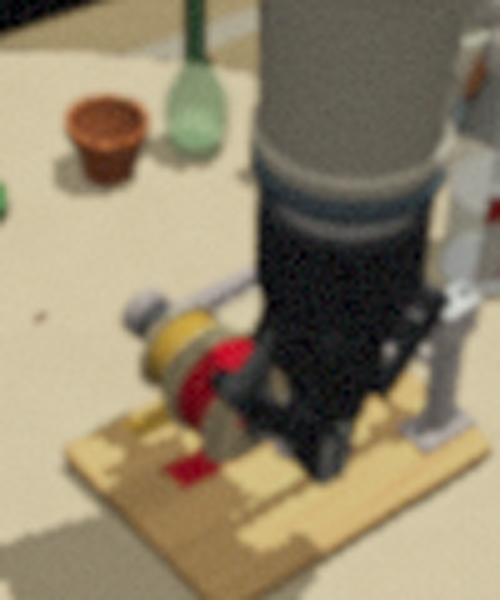

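```bash
python3 -m inch '[[[0,3,0,-15,0],[0,3,0,-24,0],[0,3,0,-24,0],[0,3,0,-24,0],[0,3,0,-24,0]]]'|grep -v rot;  python3 -m inch '[[[0,-0.7,5,0,0],[0,-0.9,6,0,0],[0,-0.9,6,0,0]]]'|grep -v rot; for i in 1 2 3 4; do python3 -m inch '[[[0,-0.1,1,0,0],[0,-0.1,1,0,0]]]' | grep -v tcp_rot|head -3;done
```

```text
time_s: 7.65
position: [0.5561, -0.0561, 0.0989]
ft_force: [0.3, 0.5, -0.3]
gripper_width: 0.0002
time_s: 7.95
position: [0.5548, -0.0498, 0.0985]
ft_force: [0.3, -1.1, 0.7]
gripper_width: 0.0001
time_s: 8.15
position: [0.5547, -0.049, 0.0983]
ft_force: [0.1, 0.2, -1.1]
time_s: 8.35
position: [0.5546, -0.048, 0.0983]
ft_force: [-0.4, -0.2, -0.1]
time_s: 8.55
position: [0.5545, -0.047, 0.0982]
ft_force: [0.1, -1.0, -0.1]
time_s: 8.75
position: [0.5544, -0.046, 0.0983]
ft_force: [-0.7, 0.4, 0.3]
```

```bash
python3 -m inch '[[[0,-0.3,2,0,0],[0,-0.6,4,0,0],[0,-1,6.5,0,0],[0,-1,6.5,0,0]]]'|grep -v rot; for i in 1 2 3 4 5 6; do python3 -m inch '[[[0,-0.1,0.7,0,0],[0,-0.1,0.7,0,0]]]' | grep -v tcp_rot|head -3;done
```

```text
time_s: 9.15
position: [0.5534, -0.0392, 0.0983]
ft_force: [-0.3, 0.7, -0.3]
gripper_width: 0.0002
time_s: 9.35
position: [0.5534, -0.0388, 0.0983]
ft_force: [-0.2, 0.3, 0.5]
time_s: 9.55
position: [0.5532, -0.0382, 0.0983]
ft_force: [-0.2, -0.1, 0.2]
time_s: 9.75
position: [0.5531, -0.0375, 0.0983]
ft_force: [-1.1, -0.4, 0.6]
time_s: 9.95
position: [0.5531, -0.0368, 0.0983]
ft_force: [0.3, -1.3, -0.5]
time_s: 10.15
position: [0.553, -0.0363, 0.0983]
ft_force: [0.2, -3.0, 0.9]
time_s: 10.35
position: [0.5529, -0.0355, 0.0983]
ft_force: [0.3, -2.8, -0.0]
```

The fingertip met the rod end at y≈-0.0366, and the rod slid back about 1 mm. From that the groove is now at about (0.5467, -0.0127), within 0.5 mm of the vision estimate. I'll touch the clip loop from the same (-y) side in the same way, so the finger's half width cancels out.

```bash
python3 -m inch '[[[0,1.4,-10,0,0],[0,2.8,-20,20,0],[0,2.8,-20,60,0],[0,-20,-70,60,-0.1],[0,-40,-120,60,-0.197]]]'|head -2;  python3 -m inch '[[[0,-10,-49,0,0],[0,-10,-117,0,0],[0,-10,-117,0,0],[0,-10,-117,-40,0],[0,-10,-117,-80,0]]]'|grep -v rot;python3 -m inch '[[[0,0,0,-10,0],[0,0,0,-30,0],[0,0,0,-30,0],[0,0,0,-30,0]]]'
```

```text
time_s: 10.85
position: [0.5168, -0.1479, 0.1597]
time_s: 11.35
position: [0.5071, -0.2657, 0.0784]
ft_force: [1.0, -0.3, -0.4]
gripper_width: 0.0005
time_s: 11.75
position: [0.5066, -0.2641, 0.0491]
tcp_rot: [[0.055, 0.999, 0.0], [0.999, -0.055, 0.0], [0.0, 0.0, -1.0]]
ft_force: [0.3, -0.5, 0.2]
gripper_width: -0.0004
```

```bash
python3 -m inch '[[[0,0,3,0,0],[0,0,5,0,0],[0,0,5,0,0]]]'|grep -v rot;for i in 1 2 3 4 5 6 7; do python3 -m inch '[[[0,0,0.7,0,0],[0,0,0.7,0,0]]]' | grep -v tcp_rot|head -3;done
```

```text
time_s: 12.05
position: [0.5066, -0.2591, 0.0492]
ft_force: [-0.2, 0.1, 0.1]
gripper_width: 0.0002
time_s: 12.25
position: [0.5063, -0.2585, 0.0486]
ft_force: [-0.3, 0.2, 0.0]
time_s: 12.45
position: [0.5061, -0.2578, 0.0483]
ft_force: [-1.0, 0.1, 0.0]
time_s: 12.65
position: [0.5061, -0.2571, 0.0482]
ft_force: [1.2, -0.6, 0.5]
time_s: 12.85
position: [0.5061, -0.2564, 0.0482]
ft_force: [0.1, -0.9, 0.1]
time_s: 13.05
position: [0.5062, -0.2557, 0.0483]
ft_force: [-0.5, -0.5, 0.5]
time_s: 13.25
position: [0.5061, -0.255, 0.0483]
ft_force: [-0.1, -0.3, 0.4]
time_s: 13.45
position: [0.5062, -0.2545, 0.0484]
ft_force: [-0.1, -1.0, -0.1]
```

```bash
for i in 1 2 3 4; do python3 -m inch '[[[0,0,0.6,0,0],[0,0,0.6,0,0]]]' | grep -v tcp_rot|head -3;done
```

```text
time_s: 13.65
position: [0.5063, -0.2542, 0.0484]
ft_force: [-0.8, -4.8, 1.1]
time_s: 13.85
position: [0.5063, -0.2539, 0.0485]
ft_force: [-1.3, -7.1, 0.2]
time_s: 14.05
position: [0.5064, -0.2538, 0.0485]
ft_force: [-1.6, -10.2, -0.3]
time_s: 14.25
position: [0.5064, -0.2536, 0.0486]
ft_force: [-2.7, -12.1, 0.1]
```

```bash
python3 -m inch '[[[0,0,-8,0,0],[0,0,-8,40,0],[50,0,-8,70,0],[50,-2,13,70,0],[50,-2,13,70,0]]]'|grep -v rot;python3 -m inch '[[[50,0,0,0,0],[50,0,0,0,0],[50,0,0,0,0],[50,0,0,0,0],[50,0,0,0,0]]]'
```

```text
time_s: 14.75
position: [0.5039, -0.2374, 0.119]
ft_force: [-1.0, 0.4, -0.3]
gripper_width: 0.0434
time_s: 15.25
position: [0.504, -0.2391, 0.118]
tcp_rot: [[0.055, 0.998, -0.0], [0.998, -0.055, 0.0], [0.0, -0.0, -1.0]]
ft_force: [-1.0, 0.0, -0.4]
gripper_width: 0.0502
```

Good (y is 0.5 mm off, within play). I lower to z=0.041 and close.

```bash
python3 -m inch '[[[50,0,0.5,-40,0],[50,0,0.5,-65,0],[50,0,0.5,-77,0],[50,0,0.5,-77,0],[50,0,0.5,-77,0]]]'|grep -v rot;python3 - <<'E'
from h import *
snap('scene','sC.png',(270,210,350,320),5)
E
```

```text
time_s: 15.75
position: [0.5046, -0.2387, 0.0419]
ft_force: [-0.6, -1.3, -0.5]
gripper_width: 0.0498
```

View pics/sC.png

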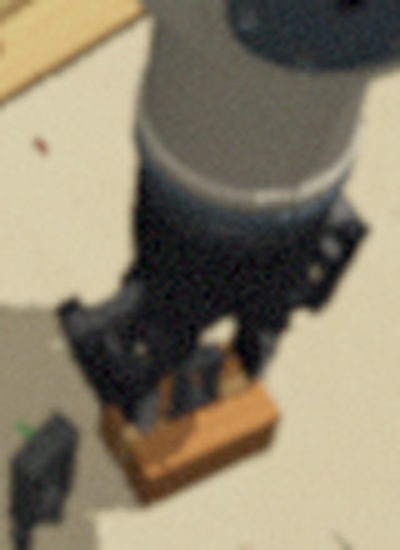

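The fingers straddle the clip, which is at crop (195,380), with the left finger at (140,400) and the right at (255,360). The larger look-alike at (45,470) stands clear. I close and lift.

```bash
python3 -m inch '[[[24,0,0,0,0],[20,0,0,0,0],[10,0,0,0,0],[10,0,0,0,0],[10,0,0,0,0]]]'|grep -v rot;python3 -m inch '[[[10,0,0,0,0],[10,0,0,0,0],[10,0,0,0,0],[10,0,0,0,0]]]'
```

```text
time_s: 16.3
position: [0.5047, -0.2387, 0.0424]
ft_force: [-1.5, 0.4, 6.0]
gripper_width: 0.0209
time_s: 16.7
position: [0.5047, -0.2388, 0.0424]
tcp_rot: [[0.055, 0.998, 0.001], [0.998, -0.055, -0.001], [-0.001, 0.001, -1.0]]
ft_force: [-0.8, 0.9, 6.6]
gripper_width: 0.0215
```

```bash
python3 -m inch '[[[10,0,0,10,0],[10,0,0,30,0],[10,0,0,70,0],[10,0,0,115,0],[10,0,0,140,0]]]'|grep -v rot;python3 -m inch '[[[10,9,48,0,0.1],[10,18,95,0,0.196],[10,27,140,0,0.196],[10,35,185,0,0.196],[10,42,226,0,0.196]]]'|grep -v rot;python3 -m inch '[[[10,0,0,0,0],[10,0,0,0,0],[10,0,0,0,0]]]'
python3 - <<'E'
from h import *
s=state(); R=s['tcp_rot'];p=s['position']
print(p, 'tip',proj('scene',p),'groove',proj('scene',[.5467,-.0127,.105]))
snap('scene','sD.png',(240,110,320,220),5); capture('top')
E
```

```text
time_s: 17.2
position: [0.5053, -0.2389, 0.1856]
ft_force: [0.3, 0.0, -0.4]
gripper_width: 0.0208
time_s: 17.7
position: [0.5463, -0.0104, 0.1824]
ft_force: [0.9, -0.2, -1.5]
gripper_width: 0.021
time_s: 18.0
position: [0.546, -0.0131, 0.1817]
tcp_rot: [[-0.14, 0.99, 0.0], [0.99, 0.14, -0.0], [-0.0, 0.0, -1.0]]
ft_force: [-0.6, -0.7, -0.9]
gripper_width: 0.0208
[ 0.54600081 -0.01305546  0.1817059 ] tip [274.98961218 175.03367439] groove [274.09477582 196.98894644]
```

View pics/sD.png

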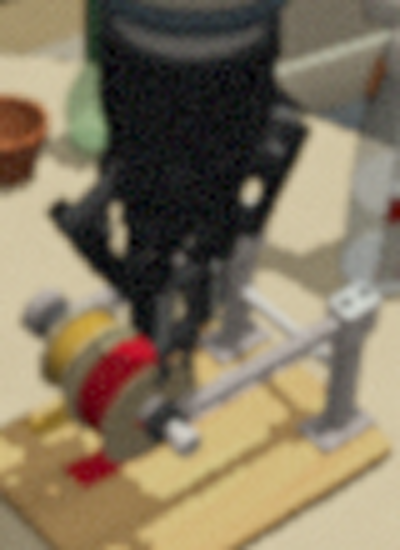

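The clip hangs prongs down at crop (175,340), above the rod's exposed groove end. The bright collar at (185,433) shows that the groove is out. I check the collar position against the prediction before descending.

```bash
python3 - <<'E'
from h import *
np.set_printoptions(linewidth=250,precision=2,suppress=True)
im=cv2.imread('pics/raw_sD.png')
print(im[184:206,264:290].mean(2).astype(int))
u=np.array([-.141,.99,0]);g=np.array([.5467,-.0127,.105])
for n,d in(('bushface',.005),('groove',0),('collar mid',-.008),('end',-.012)): print(n,proj('scene',g+u*d),'top of rod',proj('scene',g+u*d+[0,0,.008]))
for off in(-.01,.01): print('prong tip pred',proj('scene',[.546+off*.99,-.0131+off*.14,.1817-.0194-.0135]))
T=capture('top'); cv2.imwrite('pics/raw_tD.png',T[:,:,::-1])
E
```

```text
[[ 57  55  71  84  94  97  82  72  45  47  72  81  80  80 105 145 169 173 174 174 176 177 175 171 168 168]
 [ 55  71  84  97  98  93  80  64  53  55  78  83  86  79  99 140 165 175 176 175 181 177 172 166 159 145]
 [ 71  84 102  95  89  84  72  60  63  69  77  79  84  79  96 131 158 172 174 172 172 168 161 147 138 139]
 [ 83 100  97  84  84  81  79  73  69  81  82  83  86  87 101 130 152 169 171 173 165 151 140 131 143 156]
 [ 92  91  87  85  83  91  88  87  85  81  82  84  88  99 107 135 159 168 167 158 143 131 136 149 163 170]
 [ 91  84  82  83  87  96 111 114 100  83  79  84  99 106 124 147 161 160 148 133 127 134 153 160 166 177]
 [ 87  81  82  83  94 115 125 118  92  72  67  89 102 115 132 143 142 138 138 144 142 150 161 166 171 174]
 [ 83  84  86  90 106 119 117  95  69  57  64  81 100 114 126 135 131 142 155 162 161 163 169 172 172 177]
 [ 81  83  84  93 104 109  94  66  62  51  50  62  86 105 122 138 153 163 169 169 171 172 174 173 175 173]
 [ 79  80  83  85  91  82  59  51  51  56  80  90  85  98 131 148 163 170 173 169 173 175 174 174 175 173]
 [ 84  81  81  76  70  59  53 
[... 819 characters left out ...]
2 117]
 [ 93 123 140 150 161 172 174 174 178 178 177 175 169 169 171 174 175 177 178 175 163 143 127 124 126 130]
 [117 151 166 171 174 176 175 175 177 176 176 176 174 176 174 177 177 169 162 152 141 123 127 143 153 156]
 [125 155 169 174 174 174 176 177 176 176 177 173 174 175 176 176 167 146 129 125 124 127 141 163 171 171]
 [121 139 154 163 174 177 176 177 176 174 174 174 176 176 168 156 140 122 111 120 139 155 165 173 177 171]]
bushface [272.87 195.83] top of rod [272.97 193.65]
groove [274.09 196.99] top of rod [274.2  194.81]
collar mid [276.07 198.86] top of rod [276.19 196.69]
end [277.07 199.81] top of rod [277.2  197.63]
prong tip pred [271.28 186.63]
prong tip pred [277.74 183.17]
```

The prediction and the picture agree within a pixel: prong tip at (271.5,186.5), collar edge also matching. I descend to just above first touch, then go in small steps.

```bash
python3 -m inch '[[[10,0.7,0.3,-25,0],[10,0.7,0.3,-42,0],[10,0.7,0.3,-42,0],[10,0.7,0.3,-44,0],[10,0.7,0.3,-44,0]]]'|grep -v rot; for i in 1 2 3; do python3 -m inch '[[[10,0,0,-1,0],[10,0,0,-2,0],[10,0,0,-2,0]]]' | grep -v tcp_rot|head -3;done
```

```text
time_s: 18.65
position: [0.5471, -0.0126, 0.1379]
ft_force: [0.4, 0.4, 0.5]
gripper_width: 0.0208
time_s: 18.95
position: [0.5475, -0.0122, 0.1358]
ft_force: [2.1, -0.7, 1.0]
time_s: 19.25
position: [0.5476, -0.0121, 0.1336]
ft_force: [3.2, -0.1, 3.7]
time_s: 19.55
position: [0.5477, -0.0121, 0.1316]
ft_force: [5.8, 1.2, 4.5]
```

Contact, with a sideways force of +5.8 N in x, so the rod is a little further towards +x. I shift +1.5 mm.

```bash
python3 -m inch '[[[10,0.7,0,0,0],[10,1.5,0,0,0],[10,1.5,0,0,0]]]'|grep -v rot; python3 -m inch '[[[10,0.5,0,0,0],[10,1,0,0,0],[10,1,0,0,0]]]'|grep -v rot;
```

```text
time_s: 19.85
position: [0.5486, -0.0121, 0.1314]
ft_force: [4.9, 0.0, 4.5]
gripper_width: 0.0208
time_s: 20.15
position: [0.5492, -0.0121, 0.1312]
ft_force: [4.5, -0.4, 3.8]
gripper_width: 0.0214
```

```bash
for i in 1 2; do python3 -m inch '[[[10,0.5,0,0,0],[10,1,0,0,0],[10,1,0,0,0]]]'|grep -v rot; done; python3 - <<'E'
from h import *
print(state()['wrist_torque'])
snap('scene','sE.png',(240,140,310,220),7)
E
```

```text
time_s: 20.45
position: [0.5498, -0.0122, 0.131]
ft_force: [1.4, 1.0, 3.5]
gripper_width: 0.0212
time_s: 20.75
position: [0.5503, -0.0121, 0.1309]
ft_force: [-1.4, 0.0, 2.6]
gripper_width: 0.0209
[0.02288492 0.31524906 0.00189176]
```

View pics/sE.png

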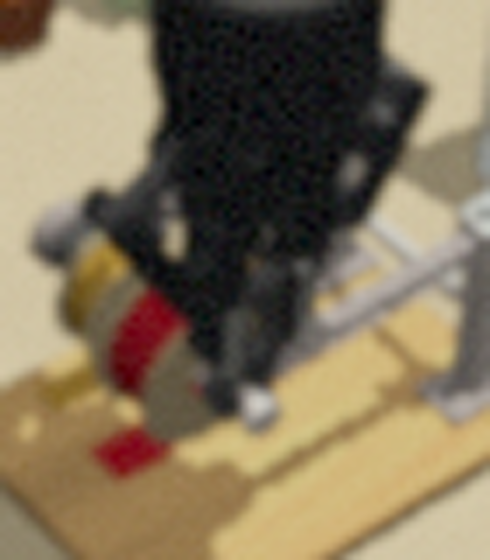

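The bright collar at crop (260,405) lies just beyond the clip, so the clip is over the groove, and the side force is about zero at x≈0.550. I press on.

```bash
python3 -m inch '[[[10,-0.2,0,-1,0],[10,-0.2,0,-1.5,0],[10,-0.2,0,-1.5,0]]]'|grep -v rot; for i in 1 2 3; do python3 -m inch '[[[10,0,0,-1,0],[10,0,0,-1.5,0],[10,0,0,-1.5,0]]]' | grep -v tcp_rot|head -3;done
```

```text
time_s: 21.1
position: [0.5505, -0.0121, 0.1296]
ft_force: [-4.0, 0.1, 4.7]
gripper_width: 0.0213
time_s: 21.4
position: [0.5506, -0.0121, 0.1282]
ft_force: [-4.0, 0.4, 6.2]
time_s: 21.7
position: [0.5506, -0.0122, 0.1268]
ft_force: [-4.0, -0.1, 8.0]
time_s: 22.0
position: [0.5507, -0.0122, 0.1255]
ft_force: [-5.3, 1.5, 9.1]
```

```bash
python3 -m inch '[[[10,-1,0,-0.5,0],[10,-1,0,-1,0],[10,-1,0,-1,0]]]'|grep -v rot; for i in 1 2 3; do python3 -m inch '[[[10,0,0,-0.7,0],[10,0,0,-1.2,0],[10,0,0,-1.2,0]]]' | grep -v tcp_rot|head -3;done
```

```text
time_s: 22.3
position: [0.5505, -0.0121, 0.1249]
ft_force: [-3.0, -0.0, 10.2]
gripper_width: 0.0209
time_s: 22.6
position: [0.5506, -0.0122, 0.1238]
ft_force: [-3.1, 0.5, 10.8]
time_s: 22.9
position: [0.5506, -0.0122, 0.1226]
ft_force: [-3.3, 0.3, 10.7]
time_s: 23.2
position: [0.5504, -0.0122, 0.1207]
ft_force: [-1.7, 0.6, 4.2]
```

The force dropped from 10.7 to 4.2 N, which is the snap. I press a little to seat the saddle.

```bash
for i in 1 2 3 4; do python3 -m inch '[[[10,0,0,-0.7,0],[10,0,0,-1.2,0],[10,0,0,-1.2,0]]]' | grep -v tcp_rot|head -3;done
```

```text
time_s: 23.5
position: [0.5504, -0.0122, 0.1195]
ft_force: [-0.5, -0.0, 5.3]
time_s: 23.8
position: [0.5504, -0.0121, 0.1185]
ft_force: [-1.6, 0.7, 6.4]
time_s: 24.1
position: [0.5504, -0.0122, 0.1174]
ft_force: [-2.7, -0.4, 8.1]
time_s: 24.4
position: [0.5505, -0.0121, 0.1163]
ft_force: [-2.2, 0.3, 8.9]
```

```bash
for i in 1 2; do python3 -m inch '[[[10,0,0,-0.8,0],[10,0,0,-1.6,0],[10,0,0,-1.6,0]]]' | grep -v tcp_rot|head -3;done;  python3 -m inch '[[[10,0,0,2,0],[10,0,0,4,0],[10,0,0,6,0],[10,0,0,6,0]]]' | grep -v rot; python3 -m inch '[[[10,0,0,1,0],[10,0,0,2,0],[10,0,0,2,0]]]' | grep -v rot
```

```text
time_s: 24.7
position: [0.5506, -0.0122, 0.1148]
ft_force: [-2.3, -0.4, 11.6]
time_s: 25.0
position: [0.5506, -0.0121, 0.1134]
ft_force: [-3.3, 0.3, 12.0]
time_s: 25.4
position: [0.5504, -0.0122, 0.1191]
ft_force: [-2.0, -0.4, 5.6]
gripper_width: 0.021
time_s: 25.7
position: [0.5504, -0.0121, 0.1208]
ft_force: [-1.2, -1.0, 3.5]
gripper_width: 0.0208
```

```bash
python3 -m inch '[[[10,0,0,1.5,0],[10,0,0,3,0],[10,0,0,3,0]]]' | grep -v rot; python3 -m inch '[[[24,0,0,0,0],[28,0,0,0,0],[35,0,0,0,0],[40,0,0,0,0],[40,0,0,0,0]]]' | grep -v rot; python3 -m inch '[[[40,0,0,0,0],[40,0,0,5,0],[40,0,0,15,0],[40,0,0,40,0],[40,0,0,80,0]]]' | grep -v rot; python3 -m inch '[[[40,0,0,40,0],[40,-50,-40,50,0],[40,-95,-60,50,0],[40,-135,-85,50,0],[40,-135,-85,50,0]]]' | grep -v rot; python3 - <<'E'
from h import *
snap('scene','sF.png',(240,140,310,220),7); snap('top','tF.png',(205,120,285,215),6)
E
```

```text
time_s: 26.0
position: [0.5501, -0.0121, 0.1236]
ft_force: [0.6, 0.7, 1.0]
gripper_width: 0.0208
time_s: 26.5
position: [0.5501, -0.0121, 0.1236]
ft_force: [-0.6, -0.6, -0.1]
gripper_width: 0.0401
time_s: 27.0
position: [0.5487, -0.0121, 0.2035]
ft_force: [0.3, 0.9, 0.6]
gripper_width: 0.04
time_s: 27.5
position: [0.4111, -0.0983, 0.2544]
ft_force: [0.5, 0.5, 0.4]
gripper_width: 0.04
```

View pics/sF.png

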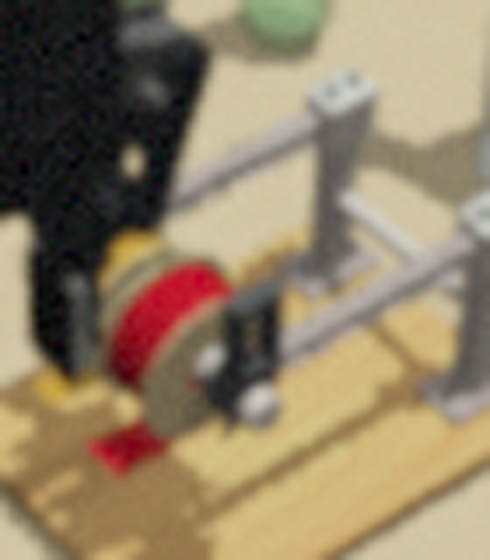

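View pics/tF.png

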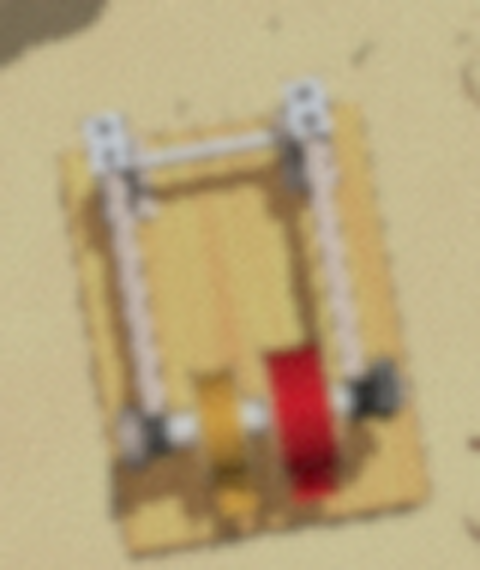

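The clip stands upright round the rod, between the bush and the collar at crop (258,403). In the top view it is at (380,388), and the knob at (135,430) is against its bush. One height check remains.

```bash
python3 - <<'E'
from h import *
np.set_printoptions(linewidth=250,precision=2,suppress=True)
x,y=.5495,-.0122
for dz in(0,.006): print('loop top',dz,proj('scene',[x,y,.159+dz]),'ends',proj('scene',[x-.011,y-.0016,.159+dz]),proj('scene',[x+.011,y+.0016,.159+dz]))
im=cv2.imread('pics/raw_sF.png');print(im[176:200,268:284].mean(2).astype(int))
E
```

```text
loop top 0 [275.73 181.19] ends [272.12 183.12] [279.31 179.27]
loop top 0.006 [275.82 179.4 ] ends [272.19 181.33] [279.42 177.49]
[[153 156 164 182 189 187 185 180 168 150 130 126 123 118 122 112]
 [109 110 123 156 176 181 171 158 148 130 116 112 112 112 109  98]
 [ 91  92  98 123 150 167 157 134 126 119 117 106 106 108 107  97]
 [ 74  84  84 104 132 148 141 124 118 117 112 104 105 119 125 115]
 [ 78  91  85  95 112 126 126 112 112 106 102 103 113 127 137 140]
 [ 86  85  90  93 100 112 110 106 102  97  96  99 115 135 142 146]
 [ 97 107 117 113 106 105 105 100  93  85  78  81 115 148 153 148]
 [121 131 129 115 100  98  94  90  80  68  55  67 117 157 167 159]
 [136 133 126  97  75  72  78  75  64  46  36  66 118 158 172 166]
 [132 123 105  84  54  47  55  56  57  48  29  63 122 160 175 169]
 [109 101  95  76  50  35  44  63  69  43  33  62 122 164 174 171]
 [ 97  98  96  72  52  30  41  62  62  43  36  68 130 163 173 170]
 [100  99 103  86  51  38  43  63  69  39  28  73 136 167 166 157]
 [103 129 137 114  64  36  42  69  65  46  34  73 133 157 148 133]
 [125 161 171 141  75  33  38  53  65  53  42  72 120 138 141 145]
 [141 170 168 132  67  35  39  51  74  71  58  71 109 140 156 165]
 [139 149 137  91  41  34  50  65  76  71  63  85 127 155 162 167]
 [114 110  92  55  35  33  44  61  58  54  59 101 144 165 167 172]
 [ 76  69  57  41  41  37  40  52  72  94 101 123 157 171 174 173]
 [ 75  55  47  35  40  40  51  95 146 163 160 156 170 176 173 177]
 [ 77  59  45  39  36  44  89 144 185 198 183 170 170 177 174 174]
 [ 75  69  44  37  40  63 116 166 191 192 172 157 163 174 177 175]
 [ 82  74  68  57  45  68 117 159 175 161 138 134 155 172 176 175]
 [ 80  87  94  88  70  68 103 138 141 127 117 133 163 175 175 174]]
```

```bash
python3 -c "
from cell import *
s=state();print(s['ft_force'],s['time_s']);job_done()"
```

```text
[0.79139428 0.01951605 1.28025553] 27.6
the job is handed in; nothing more can be done
```

I pushed the rod home by its knob, fitted the small clip from the block into the groove, released it, and handed the job in at 27.6 s. The hand-in gave no verdict.

- **Rod:** it stopped dead at the bush and the force rose to about 10 N. While feeling for the rod's end afterwards, I nudged it back about 1 mm, so it sits at roughly 0.019 m (it must stay above 0.015 m).
- **Clip:** the force rose to 10.7 N, dropped to 4.2 N at the snap, and then rose to 12 N as I pressed it to seat. I eased the load to about 1 N before opening the fingers.
- **Last checks:** the final pictures show the clip upright between the bush and the collar. The top of its loop is within about half a pixel of where a seated clip should appear. The gripper was well clear, and its last force reading was near zero.
- **Disagreement:** my camera estimate of the rod was about 3 mm short in x. A side force of about 6 N showed this during the insertion, and I corrected for it.
- **Not checked:** I kept clear of the other things on the bench, but did not compare their positions before and after.

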